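# Put the dough thermometer through the hidden port of the starter box

## Task

Check the sourdough starter: take the blue thermometer out of the white stand, slide its tip lightly over the steel plate in the window of the starter box's lid until it drops into the self-closing probe port, which cannot be seen, then push it fully home, collar flat on the plate, and let go. Press gently all the time, do not let the thermometer tip over, and leave the red thermometer and everything else where it is.

Things in the scene. Friction and masses are not known exactly. Their poses are not given: they have to be found in the camera images.
- box: Starter box: fixed insulated stainless box, 260 (its x) x 300 (its y) x 132 mm high, black control panel on its -x face. Origin under its middle, on the table, z up. In the middle of the lid (top at z = 132 mm) is a window 46 mm (x) by 90 mm (y) with a flat black lip; 6 mm deep in it lies a plain steel plate, top at z = 126 mm. Under the plate is free depth for the whole stem.
- plate_mid (a point): Middle of the window, on the plate's top, axes as the box's. The plate shifts under the lid and was clamped at an unknown place: its only hole, the round 13 mm port, is centred within 6 mm of this point along x and within 28 mm along y. A flush flap of the same steel hides it; less than 0.5 N swings it down out of the way.
- lid_mid (a point): Middle of the window at the lid's top, 6 mm above the plate. The plate floats on a soft gasket: it starts to sink at 1.5 N, then 1 mm for each further 3 N (6 mm at most), and rises again when unloaded; sideways it is clamped fast. Over 20 N between thermometer and box does damage.
- stand: white plastic thermometer stand, fixed block 150 (its x) x 64 (its y) x 72 mm high, origin under its middle; two wells 11 mm wide go straight down through it at x = -45 and +45 mm, y = 0
- blue_probe: Blue thermometer, loose, about 130 g, upright in one of the stand's wells, collar resting on the stand. Origin: middle of the collar's underside, z up. Steel stem 8 mm thick, round nose, z = 0 down to -62 mm; steel collar 26 mm wide, z = 0 to 6; square blue handle 24 x 24 mm, faces along x and y, z = 6 to 62; black head 28 x 28 mm, z = 62 to 72.
- blue_probe_tip (a point): lowest point of the blue thermometer's stem
- blue_probe_grip (a point): point on the blue thermometer's axis 36 mm above the collar's underside, a good height to grip its square handle
- red_probe: red thermometer, same shape with a red handle, in the stand's other well; not to be moved
- scraper: bench scraper lying on the table, 110 x 150 mm; leave alone
- jug: white jug, 100 mm wide, 130 high; leave alone
- bowl: steel bowl, 170 mm wide, 70 high; leave alone
- cutter: steel ring cutter, 80 mm wide, 45 high; leave alone
- timer: white kitchen timer, 50 x 70 x 67 mm; leave alone
- bun: baked bun, 90 mm wide, 48 high; leave alone
- yeast_jar: lidded jar, 90 mm wide, 140 high; leave alone
Not all that is in view belongs to the job. What is shaped like the blue_probe but yellow is not meant.

How it is judged (in metres and radians):
On the way, in this order (a step that is already met when the one before it is completed fails the run):
1. the blue thermometer is drawn right out of the stand (z of blue_probe_tip in the frame of stand above 0.076 m), for 0.1 s.
2. its tip is on the plate in the lid's window (contact force between blue_probe and box above 0.5 N and z of blue_probe_tip in the frame of box below 0.13 m and x of blue_probe_tip in the frame of box between -0.023 and 0.023 m and y of blue_probe_tip in the frame of box between -0.045 and 0.045 m), for 0.1 s.
At the end, for the whole second after the job is handed in: The blue thermometer stands by itself in the port of the starter box's lid plate, collar down on the plate (within 2.5 mm), within 5 degrees of upright, at rest and released; the red thermometer stands untouched in its well (moved less than 10 mm) (z of blue_probe in the frame of box below 0.1285 m and z of blue_probe_tip in the frame of box below 0.068 m and x of blue_probe_tip in the frame of box between -0.02 and 0.02 m and y of blue_probe_tip in the frame of box between -0.04 and 0.04 m and angle between blue_probe's own z axis and vertical below 0.09 rad and linear speed of blue_probe below 0.02 m/s and distance of red_probe from where it was at the start of the episode below 0.01 m and contact force between the fingers and blue_probe below 0.05 N).
It fails at once if the blue thermometer pressed against the starter box with more than 20 N (contact force between blue_probe and box above 20 N).
It fails at once if the blue thermometer tipped over (angle between blue_probe's own z axis and vertical above 0.5 rad).
It fails at once if the robot's fingers pressed on the starter box with more than 20 N (contact force between the fingers and box above 20 N).
It fails at once if the red thermometer or another bystander moved (distance of red_probe from where it was at the start of the episode above 0.02 m or distance of any of scraper, jug, bowl, cutter, timer, bun, yeast_jar from where it was at the start of the episode above 0.03 m).
It also fails if it takes over 72 s, if anything falls off the work surface, if the arm or the gripper's body presses on something with over 40 N, if the wrist force passes 120 N, or if a joint passes its speed limit or range.

## Robot

A 6-joint arm with a two-finger parallel gripper is mounted at the origin on the work surface. World frame = base frame: x ahead of the robot, y to its left, z up, the work surface at z = 0. Lengths are in m, angles in degrees, forces in N, time in s.
With the tool pointing down it reaches from about 0.4 to 0.825 m from the base axis. Payload 7 kg.
Tool frame: the origin (TCP) lies midway between the tips of the shut fingers; the grasp point (between the pads) lies 19 mm behind it; z points along the fingers, y is the direction in which the jaws open and shut (so a half turn about z gives the same grasp; the last joint's range is limited). The gripper opens to 88 mm and grips with 3 to 60 N. Pads are 19 mm wide; open, the fingers measure 130 mm over their backs; the gripper's body (78 mm by 193 mm) begins 47 mm behind the grasp point.
Start: joints at [85.033, 20.546, 0.682, 0, -70.136, -16.507], TCP at [0.247, 0.628, 0.227] pointing down, gripper open.
Joint ranges: [-176.03, 176.03], [-82.01, 121.73], [-58.28, 71.71], [-173.87, 95.51], [-174.79, -0.11], [-173.66, 173.66]. Speed limits (degrees/s): [136.94, 136.94, 172.46, 180, 180, 180].

## Interface

Orientations are given as a 3x3 rotation matrix whose columns are the frame's x, y, z axes.
In Python, from rig import robot gives the robot as it stands. Calls block until the motion is done:
- robot.goto(position, orientation): joint-space move of the TCP to a pose.
- robot.servo_line(position, ori=None, speed=0.15): straight line of the TCP; ori=None keeps the orientation; speed is the mean speed in m/s.
- robot.movej(angles): joint-space move.
- robot.move_gripper(opening): opening from 0.0 (shut) to 1.0 (fully open); the grip force is fixed at half the most; returns when the fingers have stopped.
- robot.dwell(seconds).
- robot.ik(position, orientation): joint angles nearest the present ones, or None.
- robot.grab_frame(name): name is "scene" or "top" or "wrist"; returns (picture, depth): 384x512x3 uint8, red, green, blue; 384x512 float32, m along the optical axis (not along the pixel's ray), 0 where there is no reading.
- robot.camera_info(name): a dict with "vfov" (degrees; the focal length in pixels is half the picture's height over the tangent of half this angle, whatever the lens; pixels are square), "cx", "cy" (the principal point, pixels), "view" (4x4, takes a point from world to camera coordinates); the wrist camera has in their place "T_tool_cam" (4x4, takes a point from camera to tool coordinates, whose origin is the TCP and whose axes are the flange's). Camera axes: x right, y down, z forward; pixel columns grow to the right and rows downward; lengths in m; the calibration is good to about 2 mm. The wrist camera is an equidistant fisheye: a pixel r from the principal point sees the ray r / f radians off the axis. A picture is of the moment at which its call begins: read the wrist's pose just before it. camera_info takes no time and is no camera call.
A pose or a line that the arm cannot do raises robot.Unreachable and nothing moves.
- robot.job_done(): hands the job in, once; it reports no verdict.
Readings, each from a call of its own:
- robot.read_t(): time.
- robot.read_qpos(): joint angles.
- robot.read_qvel(): joint speeds.
- robot.read_effort(): joint torques, N m.
- robot.read_position(): TCP position.
- robot.read_tcp_rot(): TCP orientation.
- robot.read_force(): force on the tool from outside, world axes, zero at the start.
- robot.read_ft_torque(): the same for the moment, N m.
- robot.read_grip_width(): opening from 0.0 (shut) to 1.0 (fully open).
Only numpy, scipy, OpenCV 4.12 (cv2) and the standard library are available. Lean on these libraries where they do the work, as an engineer would, in place of code of your own. Each camera call takes 0.05 s, during which the arm holds its last target. There are 200 camera calls.

## Working session

There is one attempt and no reset: what is moved stays moved. The work goes in short steps, each a Python script; the robot and the scene stay as the last script left them, time stands still between calls to the robot, and variables do not carry over. Pictures are saved under pics/ and viewed, about 8 in all and at most 12, crops included, and the job is handed in when it is done.

```bash
ls; mkdir -p pics
python3 - <<'E'
from rig import robot
import cv2,numpy as np
for n in ("scene","top"):
    im,d=robot.grab_frame(n); cv2.imwrite(f"pics/{n}0.png",im[:,:,::-1]); np.savez(f"pics/{n}0.npz",im=im,d=d)
    print(n,robot.camera_info(n))
print(robot.camera_info("wrist"),robot.read_t(),robot.read_tcp_rot(),robot.read_force())
a=cv2.imread("pics/scene0.png");b=cv2.imread("pics/top0.png")
cv2.imwrite("pics/both.png",cv2.resize(np.vstack([a,b]),None,fx=.78,fy=.78))
E
```

```text
pics
scene {'vfov': 52.37028720445605, 'cx': 254.4346722940606, 'cy': 186.71447980758848, 'view': array([[-0.72254571,  0.69123381,  0.01111367,  0.4205936 ],
       [ 0.37755826,  0.40802585, -0.83124285, -0.06432204],
       [-0.57911783, -0.59641489, -0.55579836,  1.72374333],
       [ 0.        ,  0.        ,  0.        ,  1.        ]])}
top {'vfov': 56.68933142189906, 'cx': 262.24919806749637, 'cy': 189.74035055800329, 'view': array([[-0.01382307, -0.9997953 , -0.01477442, -0.03488063],
       [-0.99036088,  0.01572624, -0.13761543,  0.54723513],
       [ 0.13781961,  0.01272974, -0.99037554,  1.31410372],
       [ 0.        ,  0.        ,  0.        ,  1.        ]])}
{'vfov': 65.70646984690485, 'cx': 260.1478826344567, 'cy': 194.16962784896452, 'T_tool_cam': array([[ 2.62470185e-04, -9.56883916e-01, -2.90470485e-01,
         7.97495869e-02],
       [ 9.99999875e-01,  3.74770851e-04, -3.30987319e-04,
        -5.38824100e-04],
       [ 4.25576313e-04, -2.90470362e-01,  9.56883895e-01,
        -1.58004437e-01],
       [ 0.00000000e+00,  0.00000000e+00,  0.00000000e+00,
         1.00000000e+00]])} 0.1 [[ 9.30545949e-01 -3.66174924e-01 -4.01808778e-04]
 [-3.66175112e-01 -9.30544845e-01 -1.44213005e-03]
 [ 1.54170774e-04  1.48910065e-03 -9.99998879e-01]] [ 0.73444501 -0.07711253 -0.61794829]
```

View pics/both.png

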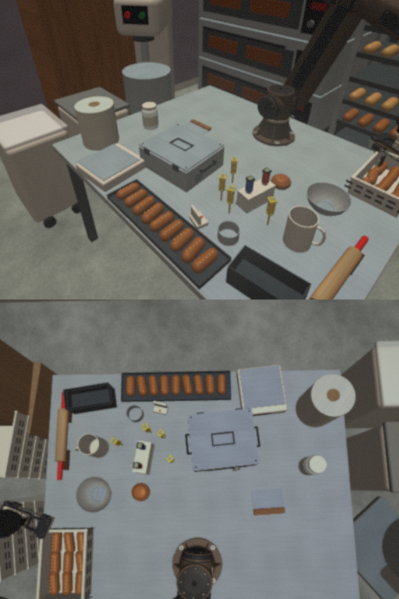

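The scene view (above) and top view (below) show the stand near (142,457), the box near (222,438) and several yellow lookalikes around the stand. I'll enlarge the stand and box.

```bash
cat > h.py <<'E'
import numpy as np,cv2
from rig import robot
def cam(n):
    c=robot.camera_info(n); f=192/np.tan(np.radians(c["vfov"]/2)); return c,f
def ray(n,u,v):
    c,f=cam(n); V=c["view"]; R=V[:3,:3]; o=-R.T@V[:3,3]
    return o,R.T@np.array([(u-c["cx"])/f,(v-c["cy"])/f,1])
def onz(n,u,v,z):
    o,d=ray(n,u,v); return o+d*(z-o[2])/d[2]
def cloud(n,d):
    c,f=cam(n); V=c["view"]; v,u=np.mgrid[:384,:512]
    P=np.stack([(u-c["cx"])/f*d,(v-c["cy"])/f*d,d],-1)
    return (P-V[:3,3])@V[:3,:3]
def wray(T,u,v):
    # T: world<-tool 4x4 ; returns origin,dir in world
    c,f=cam("wrist"); a=np.array([u-c["cx"],v-c["cy"]]); r=np.hypot(*a); t=r/f
    d=np.array([*(a/max(r,1e-9)*np.sin(t)),np.cos(t)]); W=T@c["T_tool_cam"]
    return W[:3,3],W[:3,:3]@d
def wproj(T,P):
    c,f=cam("wrist"); W=np.linalg.inv(T@c["T_tool_cam"]); p=W[:3,:3]@P+W[:3,3]
    t=np.arctan2(np.hypot(p[0],p[1]),p[2]); a=p[:2]/np.hypot(*p[:2]); return np.array([c["cx"],c["cy"]])+a*f*t
def tool():
    T=np.eye(4);T[:3,:3]=robot.read_tcp_rot();T[:3,3]=robot.read_position();return T
E
python3 - <<'E'
from h import *
s=np.load("pics/scene0.npz");t=np.load("pics/top0.npz")
a=cv2.resize(s["im"][190:300,270:400],None,fx=4,fy=4,interpolation=2)[:,:520]
b=cv2.resize(t["im"][120:250,130:345],None,fx=3.6,fy=3.6)[...]
W=800;o=np.zeros((440+468,W,3),np.uint8);o[:440,:520]=a;o[440:,:b.shape[1]]=b[:468,:800]
o=cv2.resize(o,None,fx=.66,fy=.66);cv2.imwrite("pics/crop1.png",o[:,:,::-1])
# depth based: top points by height
P=cloud("top",t["d"]);z=P[...,2]
hsv=cv2.cvtColor(t["im"],cv2.COLOR_RGB2HSV)
for nm,lo,hi,reg in (("lid",.122,.14,(120,230,210,350)),("stand",.064,.082,(170,240,150,210))):
    m=np.zeros(z.shape,np.uint8);y0,y1,x0,x1=reg;m[y0:y1,x0:x1]=((z>lo)&(z<hi)&(t["d"]>0))[y0:y1,x0:x1]
    k,l,st,c=cv2.connectedComponentsWithStats(m);i=1+np.argmax(st[1:,4]);m=l==i
    pts=P[m][:,:2].astype(np.float32);r=cv2.minAreaRect(pts);print(nm,m.sum(),st[i],r,np.median(P[m][:,2]))
# colours
for n,q in (("scene",s),("top",t)):
    h=cv2.cvtColor(q["im"],cv2.COLOR_RGB2HSV);P=cloud(n,q["d"])
    for nm,m in (("blue",(h[...,0]>105)&(h[...,0]<130)&(h[...,1]>110)),("red",((h[...,0]<6)|(h[...,0]>174))&(h[...,1]>130)),("yellow",(h[...,0]>20)&(h[...,0]<32)&(h[...,1]>120))):
        k,l,st,c=cv2.connectedComponentsWithStats(m.astype(np.uint8))
        for i in range(1,k):
            if st[i,4]>8: print(n,nm,st[i],np.round(np.median(P[l==i],0),3))
E
```

```text
lid 5976 [ 241  139   92   80 5976] ((0.5773420333862305, -0.12695404887199402), (0.2634568512439728, 0.29777243733406067), 5.495661735534668) 0.13241052690309996
stand 539 [170 181  25  42 539] ((0.5038349628448486, 0.2551133334636688), (0.06659452617168427, 0.14984242618083954), 80.59738159179688) 0.07260226691758137
scene red [399   2  22  13 178] [-0.73  -0.249  0.561]
scene red [158  13  10  12  84] [ 0.158 -1.147  0.49 ]
scene red [383 137   7   5  15] [-0.732 -0.212 -0.162]
scene red [455 302  17  19 159] [0.444 0.663 0.05 ]
scene yellow [297 202   7  21  82] [0.496 0.125 0.111]
scene yellow [281 224   9  21  99] [0.614 0.166 0.107]
scene yellow [292 241   9  21 109] [0.645 0.237 0.108]
scene yellow [343 253  12  24 145] [0.583 0.378 0.11 ]
top red [ 79 119   4  21  66] [0.784 0.658 0.051]
top red [ 73 208   9  23 139] [0.449 0.655 0.049]
top red [179 211   2   5   9] [0.454 0.251 0.121]
top yellow [184 162   8   7  31] [0.627 0.22  0.133]
top yellow [204 171   7   6  24] [0.597 0.152 0.122]
top yellow [146 180   9   6  35] [0.567 0.36  0.118]
top yellow [216 204   7   5  16] [0.478 0.107 0.134]
```

View pics/crop1.png

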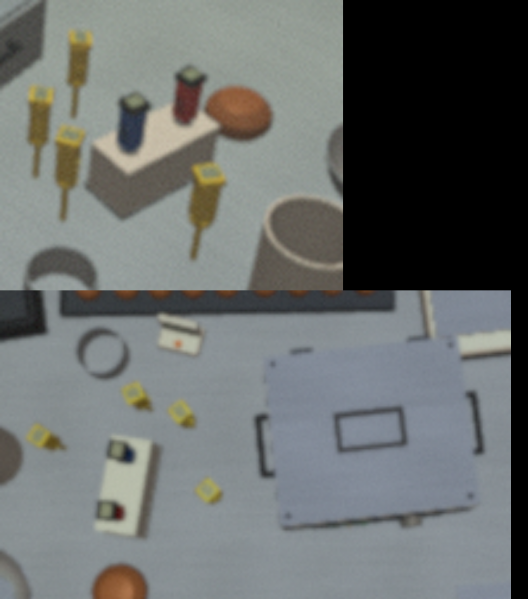

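Top crop: the white stand (126,487) holds blue at the far end (120,450) and red at the near end (112,511). The four yellow lookalikes are loose-standing at (135,395), (182,413), (42,437) and (208,490). The blue handle at (132,125) in the scene crop is the only blue one and stands in the stand's +x well, so it's the one meant. Next I'll hover over it and confirm with the wrist camera.

Run:
```python
from h import *
a=np.radians(-9.4);R=np.array([[np.cos(a),np.sin(a),0],[np.sin(a),-np.cos(a),0],[0,0,-1.]])
robot.goto([.548,.248,.27],R)
T=tool();im,d=robot.grab_frame("wrist");np.savez("pics/w1.npz",im=im,d=d,T=T)
cv2.imwrite("pics/w1.png",im[:,:,::-1])
print(robot.read_t(),T.round(4),robot.read_force())
# predicted head top corners/centre
for P in ([.548,.248,.144],[.459,.262,.144]): print(wproj(T,np.array(P)))
```

```text
1.925 [[ 9.867e-01 -1.627e-01 -2.000e-04  5.478e-01]
 [-1.627e-01 -9.867e-01 -0.000e+00  2.487e-01]
 [-2.000e-04  0.000e+00 -1.000e+00  2.698e-01]
 [ 0.000e+00  0.000e+00  0.000e+00  1.000e+00]] [-0.35448285 -0.1375089  -0.04260654]
[261.23779163 187.73018845]
[261.71104037 266.67190644]
```

View pics/w1.png

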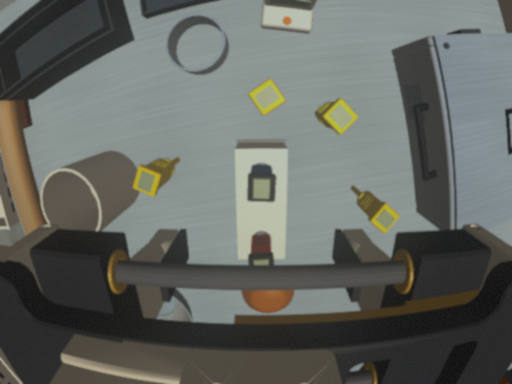

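The wrist view shows the black head at (262,188) with the blue handle just above it at (262,168), and the prediction was (261,188). It is square with the jaws, red is at (260,250), and the yellows are clear of the fingers. Now I'll refine the centre, grasp and lift.

Run:
```python
from h import *
q=np.load("pics/w1.npz");im,T=q["im"],q["T"]
g=im.max(2);m=np.zeros(g.shape,np.uint8);m[170:206,242:284]=(g<75)[170:206,242:284]
c=im[170:206,242:284].astype(int);m[170:206,242:284]&=(c[...,2]-c[...,0]<25).astype(np.uint8)
ys,xs=np.nonzero(m);r=cv2.minAreaRect(np.stack([xs,ys],1)[ys>=174].astype(np.float32));print(r)
o,d=wray(T,*r[0]);P=o+d*(.144-o[2])/d[2];print("head",P)
if np.hypot(*(P[:2]-[.548,.248]))>.004: P=np.array([.548,.248,0]);print("use stand")
x,y=P[:2]
robot.servo_line([x,y,.089],speed=.12)
print(robot.read_position(),robot.read_force())
robot.move_gripper(0.0)
print("w",robot.read_grip_width()*88,robot.read_force(),robot.read_t())
robot.servo_line([x,y,.12],speed=.06);print(robot.read_force(),robot.read_ft_torque())
robot.servo_line([x,y,.25],speed=.12)
print(robot.read_position(),robot.read_force(),robot.read_t(),robot.read_grip_width()*88)
T=tool();im,d=robot.grab_frame("wrist");np.savez("pics/w2.npz",im=im,d=d,T=T)
# move to look at window: box centre, camera sits +x of tool
b=np.radians(5.5);R=np.array([[np.cos(b),np.sin(b),0],[np.sin(b),-np.cos(b),0],[0,0,-1.]])
robot.goto([.52,-.127,.26],R)
T2=tool();im2,d=robot.grab_frame("wrist");np.savez("pics/w3.npz",im=im2,d=d,T=T2)
cv2.imwrite("pics/w23.png",np.hstack([im[60:340,100:480],im2[60:340,100:480]])[:,:,::-1])
print(robot.read_position(),robot.read_force(),robot.read_t())
```

```text
((261.0, 186.5), (25.0, 24.0), 90.0)
head [0.54928649 0.24802811 0.144     ]
[0.54967214 0.24833127 0.08973526] [-0.60624428 -0.50756979 -0.51354569]
w 23.96612501116827 [-0.58811225 -0.53051665 -1.30366594] 4.6
[-0.62003919 -0.16342275 -0.8546697 ] [-0.07233699  0.00025143  0.0259583 ]
[0.54886345 0.24776136 0.24903503] [-0.78142071  0.41280412 -0.85619673] 6.5 24.090838610792048
[ 0.52039663 -0.12619944  0.25986682] [ 0.23450629  0.01789362 -0.69261226] 8.0083
```

View pics/w23.png

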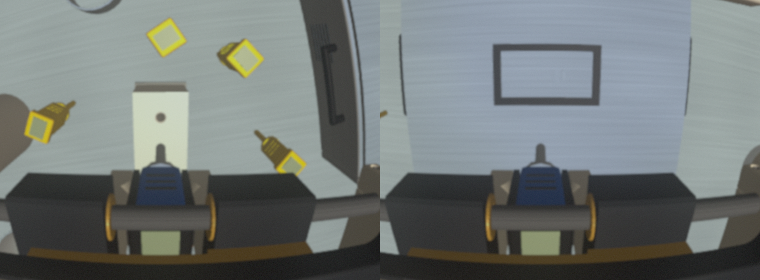

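The left view shows blue out of the stand with an empty well at (160,117), held square. The right view shows the window lip from (494,44) to (600,104), with the stem tip in view at (540,148). I'll measure the window centre and then touch down.

```bash
cat >> h.py <<'E'
def fz(n=8):
    return np.mean([ (robot.dwell(.01),robot.read_force())[1] for _ in range(n)],0)
E
python3 - <<'E'
from h import *
q=np.load("pics/w3.npz");im,T=q["im"],q["T"]
g=cv2.cvtColor(im,cv2.COLOR_RGB2GRAY);m=np.zeros(g.shape,np.uint8);m[95:175,200:335]=(g<95)[95:175,200:335]
cs,h=cv2.findContours(m,cv2.RETR_CCOMP,cv2.CHAIN_APPROX_NONE)
for c,hh in zip(cs,h[0]):
    if len(c)<80: continue
    z=.132
    w=[]
    for u,v in c[:,0]:
        o,d=wray(T,u,v);w.append((o+d*(z-o[2])/d[2])[:2])
    r=cv2.minAreaRect(np.array(w,np.float32)*1000);print(hh[3],len(c),r)
t=np.load("pics/top0.npz");g=cv2.cvtColor(t["im"],cv2.COLOR_RGB2GRAY);m=np.zeros(g.shape,np.uint8);m[160:190,265:305]=(g<95)[160:190,265:305]
c=np.argwhere(m)[:,::-1];w=np.array([onz("top",u,v,.132)[:2] for u,v in c],np.float32)*1000;print("top",len(c),cv2.minAreaRect(w))
E
```

```text
-1 323 ((573.6729736328125, -127.3400650024414), (58.066612243652344, 102.60335540771484), 5.4660773277282715)
0 278 ((574.21533203125, -127.16714477539062), (49.08125686645508, 92.11227416992188), 5.654416561126709)
top 143 ((573.990478515625, -126.95772552490234), (58.81425094604492, 102.4521255493164), 5.157156467437744)
```

```bash
cat >> h.py <<'E'
b=np.radians(5.5);BX=np.array([np.cos(b),np.sin(b)]);BY=np.array([-np.sin(b),np.cos(b)]);C=np.array([.574,-.127])
RB=np.array([[np.cos(b),np.sin(b),0],[np.sin(b),-np.cos(b),0],[0,0,-1.]])
def W(x,y,z): p=C+x*BX+y*BY; return [p[0],p[1],z]
def inbox(): p=robot.read_position(); d=p[:2]-C; return np.round(1000*np.array([d@BX,d@BY,p[2]]),2)
E
python3 - <<'E'
from h import *
robot.servo_line(W(0,.028,.235),RB,speed=.15);robot.servo_line(W(0,.028,.212),speed=.05);robot.dwell(.3)
L=np.array([(robot.dwell(.02),robot.read_force())[1] for _ in range(15)]);f0=L.mean(0);print("bias",f0,L.std(0),inbox(),robot.read_t())
np.save("f0.npy",f0);z=.212
while z>.2015:
    z-=.0005;t=robot.read_t();robot.servo_line(W(0,.028,z),speed=.01);dt=robot.read_t()-t
    f=fz(5)-f0
    if z<.2075: print(round(z,4),f.round(2),inbox(),round(dt,3))
    if f[2]>2.2: break
np.save("z.npy",z);print(robot.read_t(),robot.read_ft_torque())
E
```

```text
bias [-0.20548909  0.17009181 -0.97628989] [0.47213565 0.44870357 0.35081445] [  0.    28.03 212.03] 9.7417
0.207 [-0.05 -0.03 -0.3 ] [-2.0000e-02  2.8000e+01  2.0698e+02] 0.25
0.2065 [-0.12 -0.33  0.28] [-3.0000e-02  2.7990e+01  2.0645e+02] 0.25
0.206 [ 0.19  0.16 -0.38] [-1.0000e-02  2.7980e+01  2.0598e+02] 0.25
0.2055 [ 0.52  0.02 -0.04] [-2.0000e-02  2.8010e+01  2.0544e+02] 0.25
0.205 [-0.11 -0.32  0.26] [-2.000e-02  2.801e+01  2.050e+02] 0.25
0.2045 [ 0.13 -0.36 -0.17] [-3.0000e-02  2.8000e+01  2.0446e+02] 0.25
0.204 [ 0.5  -0.31 -0.06] [-3.0000e-02  2.7990e+01  2.0398e+02] 0.25
0.2035 [-0.25 -0.4   1.  ] [7.0000e-02 2.7960e+01 2.0366e+02] 0.25
0.203 [-0.2   0.19  2.18] [9.0000e-02 2.7990e+01 2.0319e+02] 0.25
0.2025 [-0.56 -0.27  3.5 ] [9.0000e-02 2.7970e+01 2.0265e+02] 0.25
15.2833 [0.02027709 0.25886268 0.0294775 ]
```

Run:
```python
from h import *
f0=np.load("f0.npy");z=.2022
log=[]
def line(x,ys):
    for y in ys:
        robot.servo_line(W(x,y,z),speed=.02);f=fz(4)-f0;log.append((x*1e3,y*1e3,f@[*BX,0],f@[*BY,0],f[2]))
        if f[2]<1.8 or f[2]>9: return True
if not line(0,np.arange(.0258,-.0285,-.0022)): 
    print("line 0 none")
    if not line(.0045,np.arange(-.028,.0285,.0022)): print("none +4.5")
print(np.round(log,1));print(inbox(),robot.read_t())
```

```text
[[ 0.  25.8  0.6 -0.9  4.1]
 [ 0.  23.6  0.6 -1.7  4.2]
 [ 0.  21.4  0.6 -1.4  4.5]
 [ 0.  19.2  0.3 -1.3  4.3]
 [ 0.  17.   0.2 -0.8  4.3]
 [ 0.  14.8  0.3 -1.3  4.5]
 [ 0.  12.6  0.2 -0.9  4.6]
 [ 0.  10.4  0.4 -1.5  5.2]
 [ 0.   8.2  0.5 -1.3  4.6]
 [ 0.   6.  -0.  -1.2  4.2]
 [ 0.   3.8 -0.  -1.7  4.2]
 [ 0.   1.6  0.3 -0.8  4.9]
 [ 0.  -0.6  0.2 -1.4  4.9]
 [ 0.  -2.8  0.1 -1.3  4.3]
 [ 0.  -5.   0.5 -2.8  4.6]
 [ 0.  -7.2  0.6 -3.9  2. ]
 [ 0.  -9.4  0.7 -1.3  0.2]]
[ -0.29  -9.17 201.73] 20.2417
```

The vertical force fell to 0.2 N at y = -9.4 mm, which puts the hole's edge at about -6. I'll move toward its middle and ease down.

Run:
```python
from h import *
f0=np.load("f0.npy");z=.2022
def rd(): 
    f=fz(4)-f0; return np.round([f@[*BX,0],f@[*BY,0],f[2]],1)
for y in (-.0105,-.0118):
    robot.servo_line(W(0,y,z),speed=.02);f=rd();print(y,f,inbox())
while z>.196:
    z-=.0006;robot.servo_line(W(0,y,z),speed=.02);f=rd();print(round(z,4),f,inbox())
    if f[2]>3 or np.hypot(*f[:2])>4: break
print(robot.read_t())
```

```text
-0.0105 [0.2 0.1 0.1] [-1.7000e-01 -1.0320e+01  2.0201e+02]
-0.0118 [ 0.2  0.1 -0.1] [-1.000e-02 -1.182e+01  2.022e+02]
0.2016 [ 0.1 -0.1  0.2] [ 1.0000e-02 -1.1810e+01  2.0157e+02]
0.201 [ 0.4 -0.1  0.4] [ 2.0000e-02 -1.1820e+01  2.0098e+02]
0.2004 [ 0.5 -0.9  0.2] [ 3.0000e-02 -1.1790e+01  2.0037e+02]
0.1998 [ 1.1 -0.5  0.4] [ 3.0000e-02 -1.1780e+01  1.9978e+02]
0.1992 [ 1.  -0.4  0.1] [ 1.0000e-02 -1.1800e+01  1.9916e+02]
0.1986 [ 0.3 -0.1  0.1] [  0.   -11.78 198.58]
0.198 [ 0.8 -0.3  0.3] [ -0.   -11.79 197.97]
0.1974 [ 1.  -0.6  0.3] [-1.0000e-02 -1.1770e+01  1.9737e+02]
0.1968 [ 0.4 -0.2 -0.2] [-4.0000e-02 -1.1770e+01  1.9672e+02]
0.1962 [ 1.  -0.3 -0.3] [-4.0000e-02 -1.1800e+01  1.9614e+02]
0.1956 [ 0.5 -0.5 -0.1] [-4.0000e-02 -1.1760e+01  1.9553e+02]
23.925
```

It is through the port, 8 mm deep at almost no force. Now I'll push it home, watching the forces.

Run:
```python
from h import *
f0=np.load("f0.npy");z=.1956;x,y=0,-.0118
def rd(): 
    f=fz(4)-f0; return np.round([f@[*BX,0],f@[*BY,0],f[2]],1)
ok=True
while z>.1445:
    z-=.003;robot.servo_line(W(x,y,z),speed=.03);f=rd();print(round(z,4),f)
    if f[2]>3 or np.hypot(*f[:2])>5: ok=False;break
while ok and z>.137:
    z-=.0005;robot.servo_line(W(x,y,z),speed=.02);f=rd();print(round(z,4),f,inbox()[2])
    if f[2]>3.5 or np.hypot(*f[:2])>5: break
print(robot.read_t())
```

```text
0.1926 [ 0.8 -0.  -0.3]
0.1896 [ 0.5 -0.5 -0.6]
0.1866 [ 0.6 -0.1 -0.4]
0.1836 [ 0.5 -0.3 -0.5]
0.1806 [ 0.   0.1 -0.1]
0.1776 [ 0.4 -0.4 -0.4]
0.1746 [ 0.5 -0.   0.1]
0.1716 [ 1.1 -0.4 -0.3]
0.1686 [-0.1 -0.1 -0.4]
0.1656 [ 0.8 -0.4 -0.2]
0.1626 [ 0.6 -0.1 -0.2]
0.1596 [ 0.5  0.2 -0.2]
0.1566 [ 0.3 -0.3 -0. ]
0.1536 [ 0.3 -0.2 -0.4]
0.1506 [ 0.9 -0.4 -0.1]
0.1476 [ 0.5 -0.1 -1. ]
0.1446 [ 0.6 -0.4 -0.2]
0.1416 [ 0.8 -0.1  1.9]
0.1411 [1.9 0.  3.1] 141.42
0.1406 [ 1.9 -0.2  4.1] 140.88
29.5917
```

The collar seated at 0.1416, as predicted, and 4 N confirms it. Next I'll release, check, back off and look.

Run:
```python
from h import *
robot.move_gripper(1.0);robot.dwell(.3);print(robot.read_grip_width(),robot.read_force(),robot.read_t())
robot.servo_line(W(0,-.0118,.24),speed=.1);robot.servo_line(W(-.03,-.0118,.27),speed=.1);robot.dwell(.3)
T=tool();im,d=robot.grab_frame("wrist");s,ds=robot.grab_frame("scene");t,dt=robot.grab_frame("top")
P=wproj(T,np.array(W(0,-.0118,.198)));print("expect head",P)
u,v=P.round().astype(int);W4=T@robot.camera_info("wrist")["T_tool_cam"]
Pt=cloud("top",dt);k=(np.hypot(*(np.moveaxis(Pt[...,:2]-W(0,-.0118,0)[:2],-1,0)))<.02)&(Pt[...,2]>.17);print("top head pts",k.sum(),np.median(Pt[k],0))
a=cv2.resize(im[60:260,130:390],None,fx=1.5,fy=1.5);b=cv2.resize(s[130:290,170:400],None,fx=1.7,fy=1.875)[:300]
cv2.imwrite("pics/fin.png",np.hstack([a,b])[:,:,::-1]);print(robot.read_t())
```

```text
0.9991571388278624 [-0.21760778  0.34527401  0.27250022] 31.0417
expect head [260.32550378 170.21000618]
top head pts 309 [ 0.57433622 -0.13890926  0.71184294]
33.2083
```

View pics/fin.png

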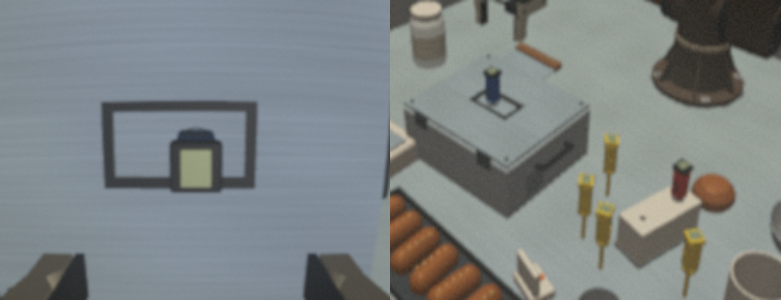

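The thermometer stands upright in the window. Its head is at pixel (261,171) against an expected (260,170) for a seated height of 0.198. Red and the yellows are unmoved in the scene view.

```bash
python3 -c "
from rig import robot
robot.job_done();print(robot.read_t())"
```

```text
the job is handed in; nothing more can be done
the job is handed in; nothing more can be done
```

The blue thermometer is in the probe port with its collar down on the plate and released. I handed the job in at about 33 s of the 72 s allowed; the system gives no verdict.

- **Finding the port:** I slid the tip across the plate along the window's long middle line at about 4–5 N. It dropped in near x = 0, y = -12 mm from the window's middle.
- **Pushing home:** The stem went down almost freely. The collar met the plate at the height predicted from first touch (0.1416 m at the tool). The highest reading in the whole job was about 5 N, against the 20 N limit.
- **Last checks:** After release the wrist view had the head at pixel (261,171), against (260,170) predicted for seated and upright. The final scene picture shows the red thermometer in its well and the yellow ones where they were; I judged this by eye, without measuring.
- **Checks that failed or disagreed:**
    - First contact came about 2 mm lower than calibration predicted.
    - The sideways force while sliding had the opposite sign to what friction should give, so I relied on the vertical force only.
    - The depth check from the top camera was useless, because the raised gripper was in the way.

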